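# Rock the angle gauge on an exhaust stub to its mark and hold it there

### The arm

A 6-joint arm with a two-finger parallel gripper is mounted at the origin on the work surface. World frame = base frame: x ahead of the robot, y to its left, z up, the work surface at z = 0. Lengths are in m, angles in rad, forces in N, time in s.
With the tool pointing down it reaches from about 0.35 to 0.875 m from the base axis. Payload 4.2 kg.
Tool frame: the origin (TCP) lies midway between the tips of the shut fingers; the grasp point (between the pads) lies 19 mm behind it; z points along the fingers, y is the line along which they close (so a half turn about z gives the same grasp; the last joint's range is limited). The gripper opens to 85 mm and grips with 20 to 120 N. Pads are 22 mm wide; open, the fingers measure 114 mm over their backs; the gripper's body (76 mm by 85 mm) begins 54 mm behind the grasp point. The pads swing forward as they close: fully open they stand 13 mm farther back than shut.
Start: joints at [1.371, 0.385, 0.008, 0, -1.194, -0.259], TCP at [0.277, 0.56, 0.231] pointing down, gripper open.
Joint ranges: [-3.14, 3.14], [-1.21, 2.06], [-1.07, 1.41], [-3.16, 2.05], [-2.99, -0.16], [-3.1, 3.1]. Speed limits (rad/s): [2.79, 2.79, 3.14, 3.14, 3.14, 3.14].

### API

Orientations are given as a rotation vector (axis times angle).
In Python, from bench import * gives the robot as it stands. The module is installed in compiled form; this text tells all that it offers.
- The arm moves only by the tool jog_arm, never from a script. Its argument "series" is one flat list of numbers, 7 for each row, row after row: the shift along the tool's x, y, z in cm, then the turn, a rotation vector about the tool's x, y, z in rad, then the gripper command: -1 is fully open, 1 is shut, values between are in proportion. In form: [tx, ty, tz, wx, wy, wz, claw, tx, ty, tz, wx, wy, wz, claw, ...]. A call has 1 to 12 rows; each row shifts and turns the commanded pose from where the row before left it, along the tool's axes as they then stand; what a row does not reach is not made up. A row lasts 1/8 s, in which the tool goes at most 62.5 mm and 10.7 degrees, less where a joint would pass 70% of its speed; a pose out of reach is approached as far as the arm can. A call with a gripper value outside its range is refused whole. The fingers move at their own pace and stop on an object; the grip force is fixed at half the most. Time passes only in rows, so rows that do not move let the fingers close. It gives the time, the measured TCP pose, the force, the opening and the grip force at its end, in the units of the state.
- get_state(): the state, without advancing time (a new reading comes with each control period).
- snapshot(name): name is "side" or "top"; returns a dict with "frame" (384x512x3 uint8, blue, green, red), "fx", "fy", "cx", "cy" (pixels), "cam_to_world" (4x4, takes a point from camera to world coordinates). Camera axes: x right, y down, z forward; pixel columns grow to the right and rows downward; lengths in m; the calibration is good to about 2 mm. A picture is of the moment at which its call begins. There is no depth.
- close_job(): hands the job in; it is judged then, once.
The state is a dict: "time_s": time; "joint_pos": joint angles; "qvel": joint speeds; "joint_torque": joint torques, N m; "ee_pos": TCP position; "tool_rot": TCP orientation; "ft_force": force on the tool from outside, world axes, zero at the start; "moment": the same for the moment, N m; "width": finger opening in m; "grasp_force": force on a finger pad.
Only numpy, scipy, OpenCV 4.12 (cv2) and the standard library are available. Lean on these libraries where they do the work, as an engineer would, in place of code of your own. Each camera call takes 0.05 s, during which the arm holds its last target. There are 200 camera calls.

### The job

Pick up the pendulum angle gauge by its handle and set the middle of its foot level on top of the exhaust pipe stub, halfway along and squarely across the pipe, pressing lightly into the pipe's rubber mounts. Then rock the gauge around the pipe until its swinging pointer settles on the mark clipped to the dial's rim, and finish holding it still there, gripped and lightly pressed on the pipe, so that a mate can mark the weld spot. Leave the other things on the trolley alone.

Things in the scene. Friction and masses are not known exactly. Their poses are not given: they have to be found in the camera images.
- gauge: Pendulum angle gauge, 0.3 kg, standing loose and upright: flat aluminium foot bar 40 x 110 x 14 mm (x, y, z), round dial 124 mm across and 10 mm thick (centre = pointer's pivot, 78 mm above the underside), handle post on top. Origin: centre of the foot's underside. x: out of the dial's white face, at the start within 0.5 rad of straight away from the robot; y: along the foot; z: up.
- gauge_grip (a point): Grip point on the axis of the gauge's black rectangular handle post, 168 mm above the foot's underside. The post is 28 mm wide along gauge y and 20 mm along gauge x, and spans 139 to 190 mm above the underside; grip either way from above.
- pointer (a joint): Angle of the pointer on the dial, rad, about the gauge's +x: 0 when it points straight at the foot (gauge upright), positive when its tip is to the gauge's +y side. A free, lightly damped pendulum that always hangs plumb: lean the gauge by a about its own +x and it settles, in about 1 s, at -a.
- pointer_tip (a point): Tip of the pointer: a black needle 5 mm wide with a round bob 20 mm across, 54 mm from the pivot, in front of the dial's white face.
- mark (a joint): Angle of the mark, rad, in the pointer's sense: a small stiff black clip, 7 x 12 mm, on the dial's rim, 0.22 to 0.45 rad to the gauge's +y side of the bottom (facing the upright dial: right of the bottom). To bring the pointer to it, the gauge leans by minus this angle about its +x.
- mark_tip (a point): Inner end of the mark, 54 mm from the pivot; the pointer's tip lies over it when the pointer is on the mark.
- pipe: Stub of steel exhaust pipe, 48 mm diameter, 170 mm long, lying level in a grey cradle. Origin: middle of its axis, 56 mm above the table (crown at 80 mm). x: along the pipe; z: up. It cannot roll or slide but gives straight down on rubber mounts: starts to give at about 1 N, then 0.8 N per mm, stop after 12 mm.
- cradle: Grey bench cradle fixed to the trolley top, base 160 x 100 x 14 mm, x along the pipe. Its saddles, 52 to 68 mm either side of the middle, rise to 54 mm above the table; the middle of the pipe is free. Origin: centre of its underside.
- pipe_crown (a point): Top of the pipe at the middle of its length, 24 mm above its axis.
- sprayer: Bystander: white pump sprayer bottle with a black and red head, 84 mm across, 217 mm tall, standing; origin at its underside.
- jar: Bystander: closed yellow jar, 52 mm across, 55 mm tall; origin at its underside.
- socket: Bystander: steel socket, 26 mm across, 60 mm tall, standing; origin at its underside.
- screwdriver: Bystander: screwdriver lying flat beyond the work; origin at its underside.
Not all that is in view belongs to the job. What is shaped like the cradle but green is not meant.

How it is judged:
By the outcome, as a careful person would: the job done as asked, in the order asked, and still so for the second after the job is handed in, while the arm keeps its last pose, push and grip.
It also fails if it takes over 58 s, if anything falls off the work surface, if the arm or the gripper's body presses on something with over 40 N, if the wrist force passes 120 N, or if a joint passes its speed limit or range.

## Working session

There is one attempt and no reset: what is moved stays moved. The work goes in short steps, Python scripts to look and compute and a tool call to move; the robot and the scene stay as the last step left them, time stands still between calls to the robot, and variables do not carry over. Pictures are saved under pics/ and viewed, at most 12 in all, crops included, and the job is handed in when it is done.

Besides the shell and the picture viewer there is one more tool, called after "Call:" as name(argument=value, ...) on one line, values as JSON. jog_arm: Moves the arm, as the interface text tells. Its arguments: {"type":"object","properties":{"series":{"type":"array","items":{"type":"number"}}},"required":["series"]}

```bash
mkdir -p pics
cat > h.py <<'E'
from bench import *
import numpy as np, cv2
from scipy.spatial.transform import Rotation as R
def ray(s,u,v):
    M=np.array(s["cam_to_world"]);d=M[:3,:3]@np.array([(u-s["cx"])/s["fx"],(v-s["cy"])/s["fy"],1]);return M[:3,3],d
def atz(s,u,v,z):
    o,d=ray(s,u,v);return o+d*(z-o[2])/d[2]
def proj(s,p):
    M=np.linalg.inv(np.array(s["cam_to_world"]));c=M[:3,:3]@np.array(p)+M[:3,3]
    return np.array([s["fx"]*c[0]/c[2]+s["cx"],s["fy"]*c[1]/c[2]+s["cy"]])
E
python3 - <<'E'
from h import *
import pickle
o={}
for n in("side","top"):
    s=snapshot(n);o[n]=s;cv2.imwrite(f"pics/{n}0.png",cv2.resize(s["frame"],(800,600),interpolation=cv2.INTER_CUBIC))
    print(n,s["fx"],s["cx"],s["cy"],np.round(s["cam_to_world"],3))
pickle.dump(o,open("s0.pkl","wb"));print(get_state())
E
```

```text
side 379.4874968756423 252.32855378365812 186.61760657216684 [[ 0.993 -0.083  0.079  0.484]
 [-0.114 -0.66   0.743 -0.897]
 [-0.009 -0.747 -0.665  0.917]
 [ 0.     0.     0.     1.   ]]
top 361.8691124324774 255.46598410811066 196.26960140260323 [[-0.02  -0.996  0.082  0.458]
 [-1.     0.021  0.013 -0.034]
 [-0.014 -0.082 -0.997  1.242]
 [ 0.     0.     0.     1.   ]]
{'time_s': 0.1, 'joint_pos': array([ 1.37058556e+00,  3.85508670e-01,  6.78645634e-03, -4.31518869e-04,
       -1.19399972e+00, -2.58612957e-01]), 'qvel': array([ 0.0008619 , -0.00159125,  0.00354038,  0.00170897, -0.00143129,
       -0.00108765]), 'joint_torque': array([-5.18587422e-04, -3.93316948e+01,  1.88929528e+01,  4.19800490e+00,
       -2.63183465e-03,  3.34705042e-06]), 'ee_pos': array([0.27655845, 0.55991491, 0.23032335]), 'tool_rot': array([ 3.05734127e+00, -7.14216279e-01, -5.41121854e-04]), 'ft_force': array([-0.00326411,  0.13126828, -0.07575228]), 'moment': array([0.04000291, 0.00185407, 0.03392275]), 'grasp_force': 0.0, 'width': 0.08516556552024111}
```

View pics/side0.png

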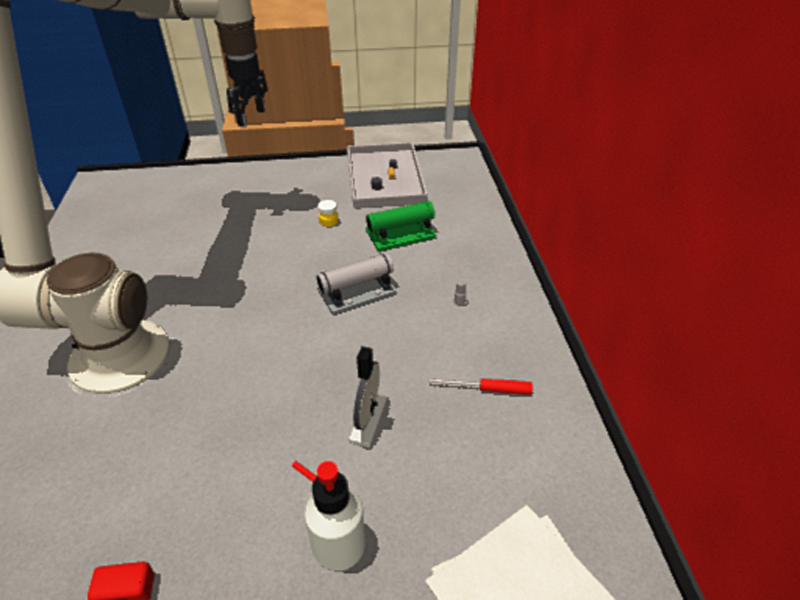

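View pics/top0.png

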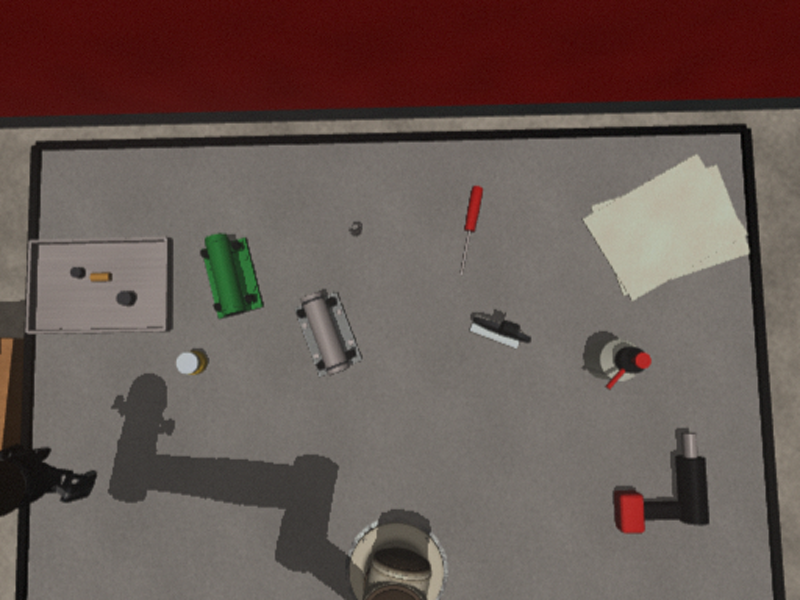

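The side view has the gauge at about (368,400) and the grey pipe at (357,278). In the top view they are at (500,328) and (327,332). I'll enlarge both next.

Run:
```python
from h import *
import pickle
o=pickle.load(open("s0.pkl","rb"))
def crop(n,u,v,w=80,h=60):
    f=o[n]["frame"][v:v+h,u:u+w];f=cv2.resize(f,(400,300),interpolation=cv2.INTER_CUBIC)
    for k in range(0,w,10): cv2.putText(f,str(u+k),(k*5,8),0,.3,(0,0,255),1);f[:6,k*5]=255;f[::10,k*5]=(0,255,255)
    for k in range(0,h,10): cv2.putText(f,str(v+k),(0,k*5+4),0,.3,(0,0,255),1);f[k*5,::10]=(0,255,255)
    return f
a=np.vstack([np.hstack([crop("top",280,180),crop("top",170,182)]),np.hstack([crop("side",200,225),crop("side",190,150)])])
cv2.imwrite("pics/c0.png",a)
```

```text
(no output)
```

View pics/c0.png

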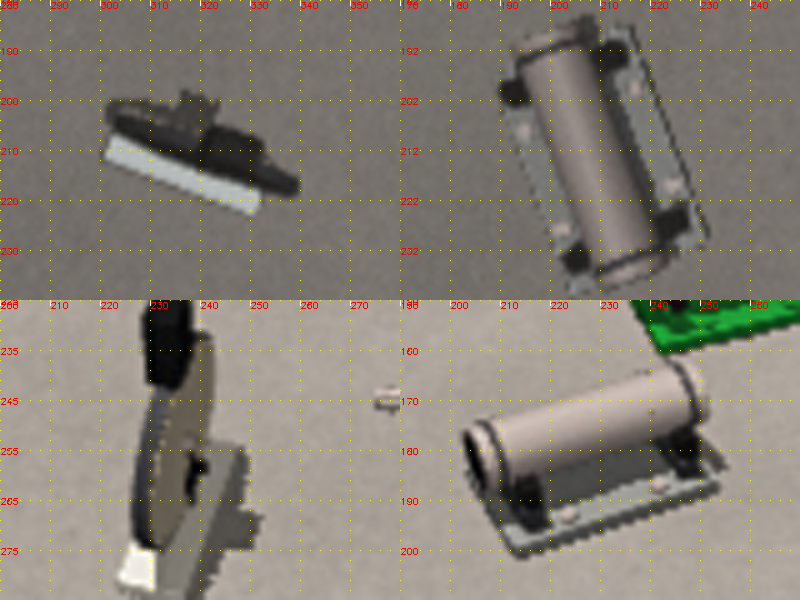

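```bash
cat > fit.py <<'E'
from h import *
import pickle
from scipy.optimize import least_squares
o=pickle.load(open("s0.pkl","rb"))
def T(p,q): # p=x,y,yaw
    return R.from_euler("z",p[2]).apply(q)+[p[0],p[1],0]
def fit(obs,p0):
    f=lambda p:np.concatenate([proj(o[n],T(p,np.array(q,float)))-uv for n,q,uv in obs])
    r=least_squares(f,p0,loss="soft_l1");print(np.round(r.x,4),np.round(r.fun.reshape(-1,2),1).tolist());return r.x
g=fit([("top",[-.02,.055,.014],(301,211.5)),("top",[-.02,-.055,.014],(331,222.5)),("side",[.02,.055,.014],(249,254.5)),
 ("side",[-.01,-.014,.139],(229,241)),("side",[.01,-.014,.139],(236,243.5))],[.55,-.16,-.3])
# pipe crown line ends and cradle base corners
c=fit([("top",[.08,-.05,.014],(216.5,187)),("top",[-.08,-.05,.014],(231.5,230)),("side",[-.08,-.05,.014],(213,200)),("side",[.08,-.05,.014],(253.5,187))],[.5,.2,.3])
def edges(p,kind):
    L=[]
    if kind=="g":
        for hx,hy,z0,z1 in((.02,.055,0,.014),(.01,.014,.139,.19)):
            for z in(z0,z1): L.append([(hx,hy,z),(hx,-hy,z),(-hx,-hy,z),(-hx,hy,z),(hx,hy,z)])
        t=np.linspace(0,2*np.pi,40)
        for x in(-.005,.005):L.append([(x,.062*np.sin(a),.078-.062*np.cos(a)) for a in t])
    else:
        for z in(0,.014):L.append([(.08,.05,z),(.08,-.05,z),(-.08,-.05,z),(-.08,.05,z),(.08,.05,z)])
        t=np.linspace(0,2*np.pi,40)
        for x in(-.085,.085):L.append([(x,.024*np.sin(a),.056-.024*np.cos(a)) for a in t])
        L.append([(-.085,0,.08),(.085,0,.08)])
    return [T(p,np.array(l)) for l in L]
def crop(n,u,v,L,w=80,h=60):
    f=cv2.resize(o[n]["frame"][v:v+h,u:u+w],(400,300),interpolation=cv2.INTER_CUBIC)
    for l in L:
        q=np.array([proj(o[n],x) for x in l]);q=np.round((q-[u,v]+.5)*5-.5).astype(np.int32)
        cv2.polylines(f,[q],False,(0,255,255),1)
    return f
G,C=edges(g,"g"),edges(c,"c")
a=np.vstack([np.hstack([crop("top",280,180,G),crop("top",170,182,C)]),np.hstack([crop("side",200,220,G,90,68),crop("side",190,150,C)])])
cv2.imwrite("pics/c1.png",a)
E
python3 fit.py
```

```text
[ 0.5052 -0.2298 -0.4185] [[-0.0, -1.5], [0.2, 0.2], [-0.6, -0.5], [-0.1, 0.6], [0.0, -0.2]]
[0.5052 0.1355 0.33  ] [[0.1, -0.9], [0.9, 0.2], [-1.1, -0.6], [0.2, -1.1]]
```

View pics/c1.png

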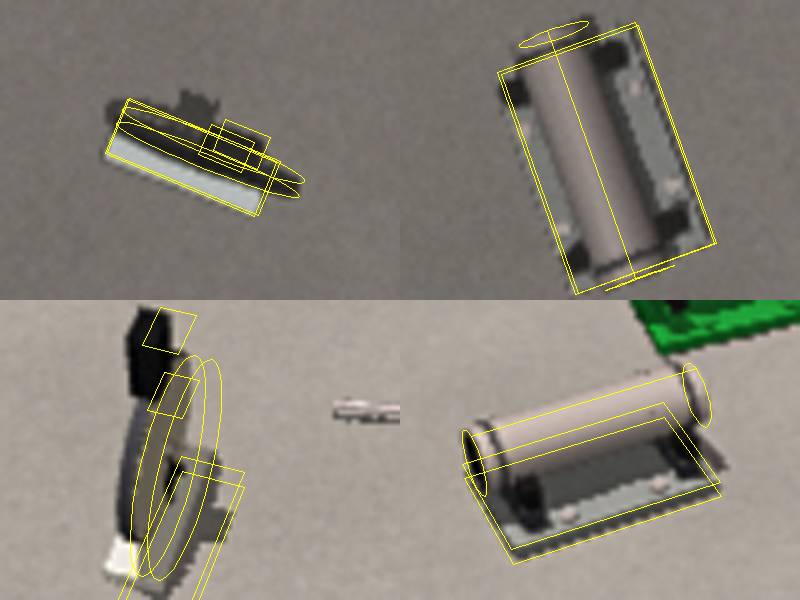

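The pipe model fits to within about 1 px in both views, with its middle near (0.505, 0.136) and yaw 0.33. The gauge overlay in the side panel was drawn at the wrong scale, so I'll redo it with more points.

```bash
sed -i 's/^g=fit.*/g=fit([("top",[-.02,.055,.014],(301.2,211.4)),("top",[-.02,-.055,.014],(331.5,223)),("top",[0,-.062,.078],(339.5,218.5)),("side",[-.02,-.055,.014],(223.5,281.5)),("side",[.02,.055,.014],(248,255)),/' fit.py
sed -i 's/(400,300),interp/(int(w*5),h*5),interp/; s/^a=np.vstack.*/a=np.hstack([crop("top",280,180,G,70,70),crop("side",190,225,G,70,70)])/' fit.py
sed -i 's/\.5)\*5-\.5/.5)*5-.5/; s/c1.png/c2.png/' fit.py; python3 fit.py
```

```text
[ 0.5042 -0.2306 -0.4042] [[0.0, -0.8], [0.1, -0.2], [0.3, -0.9], [-0.8, -0.4], [-0.1, -0.9], [-0.4, 0.9], [-0.2, 0.0]]
[0.5052 0.1355 0.33  ] [[0.1, -0.9], [0.9, 0.2], [-1.1, -0.6], [0.2, -1.1]]
```

View pics/c2.png

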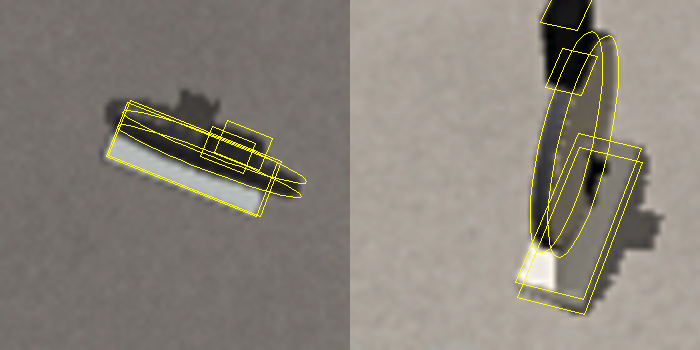

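The gauge is at about (0.503, -0.231) with yaw -0.40. The model matches both views to about 1 px, and the sizes and heights agree. I'll move over it, with the fingers closing along gauge y.

Call:
jog_arm(series=[0, 0, 0, 0, 0, -0.055, -1, 2.9, 3.5, -0.3, 0, 0, 0, -1, 2.9, 3.5, -0.3, 0, 0, 0, -1, 2.9, 3.5, -0.3, 0, 0, 0, -1, 2.9, 3.5, -0.3, 0, 0, 0, -1, 2.9, 3.5, -0.3, 0, 0, 0, -1, 2.9, 3.5, -0.3, 0, 0, 0, -1, 2.9, 3.5, -0.3, 0, 0, 0, -1, 2.9, 3.5, -0.3, 0, 0, 0, -1, 2.9, 3.5, -0.3, 0, 0, 0, -1, 2.9, 3.5, -0.3, 0, 0, 0, -1, 2.9, 3.5, -0.3, 0, 0, 0, -1])

```text
time_s: 1.6
ee_pos: [0.4187, 0.0795, 0.2643]
tool_rot: [-3.078, 0.63, 0.0]
ft_force: [-0.4, 0.3, -1.0]
width: 0.0853
grasp_force: 0.0
```

```bash
cat >> h.py <<'E'
def down(yaw): # tool down, tool x at world yaw
    c,s=np.cos(yaw),np.sin(yaw);return R.from_matrix(np.array([[c,s,0],[s,-c,0],[0,0,-1.]]))
def delta(p,Rt):
    st=get_state();Rc=R.from_rotvec(st["tool_rot"])
    print("pos",np.round(st["ee_pos"],4),"t",st["time_s"],"F",np.round(st["ft_force"],2))
    print("turn",np.round((Rc.inv()*Rt).as_rotvec(),4),"shift cm: old axes",np.round(Rc.inv().apply(np.array(p)-st["ee_pos"])*100,2),"new axes",np.round(Rt.inv().apply(np.array(p)-st["ee_pos"])*100,2))
E
python3 -c "
from h import *
delta([.503,-.231,.23],down(-.404))"
```

```text
pos [0.4187 0.0795 0.2643] t 1.6 F [-0.44  0.25 -0.97]
turn [0.     0.0003 0.0004] shift cm: old axes [19.94 25.24  3.42] new axes [19.95 25.23  3.43]
```

Call:
jog_arm(series=[2.2, 2.8, 0.3, 0, 0, 0, -1, 2.2, 2.8, 0.3, 0, 0, 0, -1, 2.2, 2.8, 0.3, 0, 0, 0, -1, 2.2, 2.8, 0.3, 0, 0, 0, -1, 2.2, 2.8, 0.3, 0, 0, 0, -1, 2.2, 2.8, 0.3, 0, 0, 0, -1, 2.2, 2.8, 0.3, 0, 0, 0, -1, 2.2, 2.8, 0.3, 0, 0, 0, -1, 2.2, 2.8, 0.3, 0, 0, 0, -1, 0.14, 0.04, 0, 0, 0, 0, -1, 0, 0, 0, 0, 0, 0, -1])

```text
time_s: 2.98
ee_pos: [0.5027, -0.2292, 0.2368]
tool_rot: [-3.077, 0.63, 0.002]
ft_force: [-0.1, -0.4, -0.5]
width: 0.0853
grasp_force: 0.0
```

Run:
```python
from h import *
delta([.503,-.231,.15],down(-.404))
ims=[]
for n,u,v in(("side",200,195),("top",280,170)):
    s=snapshot(n);ims.append(cv2.resize(s["frame"][v:v+70,u:u+70],(400,400),interpolation=cv2.INTER_CUBIC))
cv2.imwrite("pics/g1.png",np.hstack(ims))
```

```text
pos [ 0.5027 -0.2292  0.2368] t 2.975 F [-0.1  -0.44 -0.53]
turn [-0.      0.0011 -0.0002] shift cm: old axes [0.11 0.15 8.68] new axes [0.1  0.15 8.68]
```

View pics/g1.png

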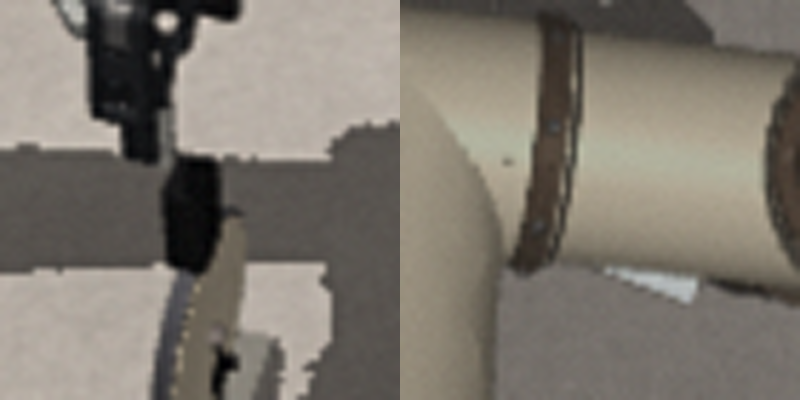

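The open fingers are above the handle, with the near finger at crop pixel (145,140) and the handle at (195,210). I'll go down and grip.

Call:
jog_arm(series=[0.11, 0.15, 1.5, 0, 0, 0, -1, 0, 0, 1.5, 0, 0, 0, -1, 0, 0, 1.5, 0, 0, 0, -1, 0, 0, 1.5, 0, 0, 0, -1, 0, 0, 1.5, 0, 0, 0, -1, 0, 0, 1.1, 0, 0, 0, -1, 0, 0, 0, 0, 0, 0, 0.2, 0, 0, 0, 0, 0, 0, 1, 0, 0, 0, 0, 0, 0, 1, 0, 0, 0, 0, 0, 0, 1, 0, 0, 0, 0, 0, 0, 1, 0, 0, 0, 0, 0, 0, 1])

```text
time_s: 4.58
ee_pos: [0.5041, -0.2312, 0.1519]
tool_rot: [-3.078, 0.63, -0.003]
ft_force: [0.6, 1.9, 2.8]
width: 0.0272
grasp_force: 62.5
```

Run:
```python
from h import *
delta([.503,-.231,.15],down(-.404));print(get_state()["moment"],get_state()["width"],get_state()["grasp_force"],get_state()["joint_pos"])
# target for looking at the dial: face the side camera
M=np.array(snapshot("side")["cam_to_world"]);print(M[:3,3])
delta([.45,-.45,.5],down(-1.571))
```

```text
pos [ 0.5041 -0.2312  0.1519] t 4.575 F [0.64 1.9  2.79]
turn [-0.0005 -0.0016  0.0004] shift cm: old axes [-0.11  0.02  0.19] new axes [-0.11  0.02  0.19]
[ 0.55892024 -0.32607017 -0.03503327] 0.02720037371744903 62.48719811439514 [-1.37772897e-01  3.36708327e-01 -2.80735701e-01 -4.88310034e-05
 -9.51651737e-01  1.30503460e+00]
[ 0.48444264 -0.89674029  0.91679441]
pos [ 0.5041 -0.2312  0.1519] t 4.625 F [1.18 2.06 2.09]
turn [-0.0014 -0.0012  1.1674] shift cm: old axes [  3.67  22.23 -34.82] new axes [ 21.88   5.4  -34.81]
```

Gripped: the opening is 27 mm at 62 N. I'll lift and turn the dial to face the side camera so I can read the mark.

Call:
jog_arm(series=[0, 0, -0.5, 0, 0, 0, 1, 0, 0, -3, 0, 0, 0, 1, 0, 0, -4, 0, 0, 0, 1, 0, 0, -4, 0, 0, 0.1, 1, 0, 0, -4, 0, 0, 0.15, 1, 0, 0, -4, 0, 0, 0.15, 1, 0, 0, -4, 0, 0, 0.17, 1, 0, 0, -4, 0, 0, 0.17, 1, 0, 0, -4, 0, 0, 0.17, 1, 0, 0, -3, 0, 0, 0.16, 1, 0, 0, -0.5, 0, 0, 0.1, 1])

```text
time_s: 6.0
ee_pos: [0.5032, -0.2315, 0.5026]
tool_rot: [-2.213, 2.229, -0.001]
ft_force: [-0.8, -1.2, -3.9]
width: 0.0275
grasp_force: 62.0
```

Call:
jog_arm(series=[2.5, 0.5, 0, 0, 0, 0, 1, 3.0, 0.8, 0, 0, 0, 0, 1, 3.0, 0.8, 0, 0, 0, 0, 1, 3.0, 0.8, 0, 0, 0, 0, 1, 3.0, 0.8, 0, 0, 0, 0, 1, 3.0, 0.8, 0, 0, 0, 0, 1, 2.5, 0.5, 0, 0, 0, 0, 1, 1.5, 0.3, 0, 0, 0, 0, 1, 0, 0, 0, 0, 0, 0, 1, 0, 0, 0, 0, 0, 0, 1, 0, 0, 0, 0, 0, 0, 1, 0, 0, 0, 0, 0, 0, 1])

```text
time_s: 7.5
ee_pos: [0.45, -0.4454, 0.5017]
tool_rot: [-2.219, 2.224, -0.001]
ft_force: [-0.1, 0.7, -3.8]
width: 0.0275
grasp_force: 61.8
```

Run:
```python
from h import *
import pickle
st=get_state();s=snapshot("side");pickle.dump((st,s),open("s1.pkl","wb"))
Rc=R.from_rotvec(st["tool_rot"]);print(st["ee_pos"],Rc.as_matrix().round(3),st["width"],st["ft_force"])
piv=st["ee_pos"]+Rc.apply([0,0,.0719])  # foot .150 below TCP
u,v=proj(s,piv).round().astype(int);print(u,v)
u0,v0=u-50,v-50;f=cv2.resize(s["frame"][v0:v0+100,u0:u0+100],(600,600),interpolation=cv2.INTER_CUBIC)
for k in range(0,100,10): cv2.putText(f,str(u0+k),(k*6,9),0,.32,(0,0,255),1);cv2.putText(f,str(v0+k),(0,k*6+4),0,.32,(0,0,255),1)
cv2.imwrite("pics/dial.png",f)
```

```text
[ 0.44996601 -0.44543119  0.50173737] [[-0.002 -1.     0.001]
 [-1.     0.002 -0.   ]
 [ 0.    -0.001 -1.   ]] 0.027549791788228337 [-0.08662763  0.73909095 -3.84496451]
205 226
```

View pics/dial.png

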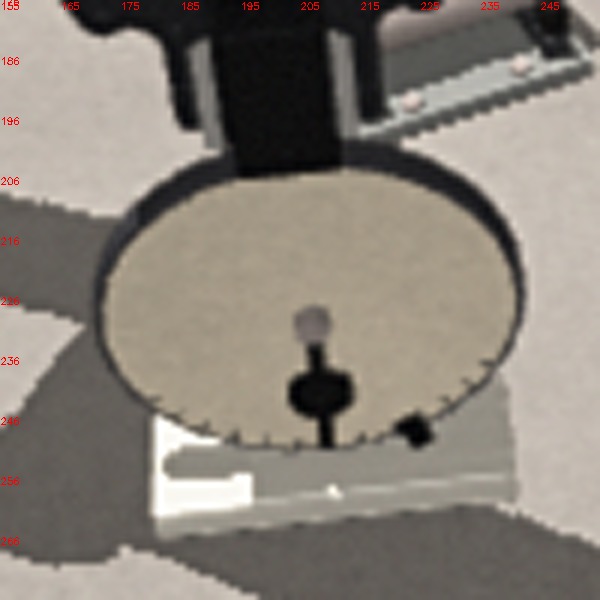

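The dial is well seen in the crop: pivot (312,325), pointer tip (327,446), mark at about (414,430) with its inner end near (402,421), and dial rim from x=102 to x=522.

Run:
```python
from h import *
import pickle
st,s=pickle.load(open("s1.pkl","rb"))
Y=st["ee_pos"][1]-.005;u0,v0=155,176
def pl(X,Yp,y):
    o,d=ray(s,X/6+u0-.42,Yp/6+v0-.42);p=o+d*(y-o[1])/d[1];return p[[0,2]]
# dial rim ellipse points on the face -> circle fit
E=[(106,300),(521,298),(222,446),(300,449),(360,438),(150,400),(470,390),(495,360),(140,235),(478,215)]
P=np.array([pl(a,b,Y) for a,b in E]);A=np.c_[2*P,np.ones(len(P))];c=np.linalg.lstsq(A,(P**2).sum(1),rcond=None)[0]
r=np.sqrt(c[2]+c[0]**2+c[1]**2);print("circle",c[:2],r,(np.hypot(*(P-c[:2]).T)-r).round(4))
piv=np.array([st["ee_pos"][0],st["ee_pos"][2]-.0719]);print("fk pivot",piv)
for off in(0,.004,.008):
  print(off,"hub",pl(312,325,Y-off))
  for nm,(a,b) in dict(tip=(327,446),bob=(321,392),mark=(414,430),inner=(402,421)).items():
    q=pl(a,b,Y-off)
    print(nm,[(round(float(np.arctan2(q[0]-w[0],w[1]-q[1])),3),round(float(np.hypot(*(q-w))),4)) for w in(c[:2],piv,pl(312,325,Y-off))])
```

```text
circle [0.45212322 0.42984979] 0.059052699793338194 [-0.0008  0.001   0.0035  0.0003 -0.0021 -0.0007 -0.0007 -0.0012 -0.0006
  0.0013]
fk pivot [0.44996601 0.42983737]
0 hub [0.45166541 0.42613873]
tip [(-0.013, 0.0584), (0.023, 0.0584), (-0.006, 0.0547)]
bob [(-0.013, 0.0333), (0.052, 0.0333), (0.001, 0.0296)]
mark [(0.441, 0.0606), (0.473, 0.0615), (0.476, 0.0575)]
inner [(0.423, 0.0549), (0.458, 0.0558), (0.46, 0.0517)]
0.004 hub [0.45195917 0.43053618]
tip [(-0.009, 0.0535), (0.031, 0.0536), (-0.006, 0.0542)]
bob [(-0.005, 0.0286), (0.07, 0.0287), (0.001, 0.0293)]
mark [(0.479, 0.0563), (0.512, 0.0573), (0.476, 0.057)]
inner [(0.463, 0.0506), (0.501, 0.0516), (0.46, 0.0513)]
0.008 hub [0.45225294 0.43493363]
tip [(-0.004, 0.0487), (0.04, 0.0487), (-0.006, 0.0537)]
bob [(0.006, 0.024), (0.096, 0.0241), (0.001, 0.0291)]
mark [(0.523, 0.052), (0.558, 0.0531), (0.476, 0.0564)]
inner [(0.512, 0.0464), (0.551, 0.0475), (0.46, 0.0508)]
```

The mark reads about 0.43 rad. I'll check it directly by leaning the gauge -0.43 here in free air, where the pointer hangs vertical and parallax drops out.

Call:
jog_arm(series=[0, 0, 0, -0.1, 0, 0, 1, 0, 0, 0, -0.13, 0, 0, 1, 0, 0, 0, -0.1, 0, 0, 1, 0, 0, 0, -0.1, 0, 0, 1, 0, 0, 0, 0, 0, 0, 1, 0, 0, 0, 0, 0, 0, 1, 0, 0, 0, 0, 0, 0, 1, 0, 0, 0, 0, 0, 0, 1, 0, 0, 0, 0, 0, 0, 1, 0, 0, 0, 0, 0, 0, 1, 0, 0, 0, 0, 0, 0, 1, 0, 0, 0, 0, 0, 0, 1])

```text
time_s: 9.05
ee_pos: [0.4498, -0.4461, 0.5012]
tool_rot: [1.981, -1.987, -0.434]
ft_force: [-0.1, -0.8, -3.9]
width: 0.0274
grasp_force: 62.1
```

Call:
jog_arm(series=[0, 0, 0, 0, 0, 0, 1, 0, 0, 0, 0, 0, 0, 1, 0, 0, 0, 0, 0, 0, 1, 0, 0, 0, 0, 0, 0, 1, 0, 0, 0, 0, 0, 0, 1, 0, 0, 0, 0, 0, 0, 1])

```text
time_s: 9.8
ee_pos: [0.4498, -0.4461, 0.5013]
tool_rot: [1.981, -1.987, -0.434]
ft_force: [-0.6, 0.5, -3.4]
width: 0.027
grasp_force: 62.1
```

Run:
```python
from h import *
import pickle
st=get_state();s=snapshot("side");pickle.dump((st,s),open("s2.pkl","wb"))
Rc=R.from_rotvec(st["tool_rot"]);print(st["ee_pos"],Rc.as_matrix().round(3),st["width"],st["ft_force"])
piv=st["ee_pos"]+Rc.apply([0,0,.0719])
u,v=proj(s,piv).round().astype(int);u0,v0=u-37,v-37;print(u0,v0)
f=cv2.resize(s["frame"][v0:v0+75,u0:u0+75],(600,600),interpolation=cv2.INTER_CUBIC)
cv2.imwrite("pics/dial2.png",f)
```

```text
[ 0.44978748 -0.44611109  0.50134394] [[-0.003 -0.909 -0.417]
 [-1.     0.003  0.001]
 [ 0.     0.417 -0.909]] 0.027001050284923105 [-0.55169405  0.50912614 -3.41315057]
150 189
```

View pics/dial2.png

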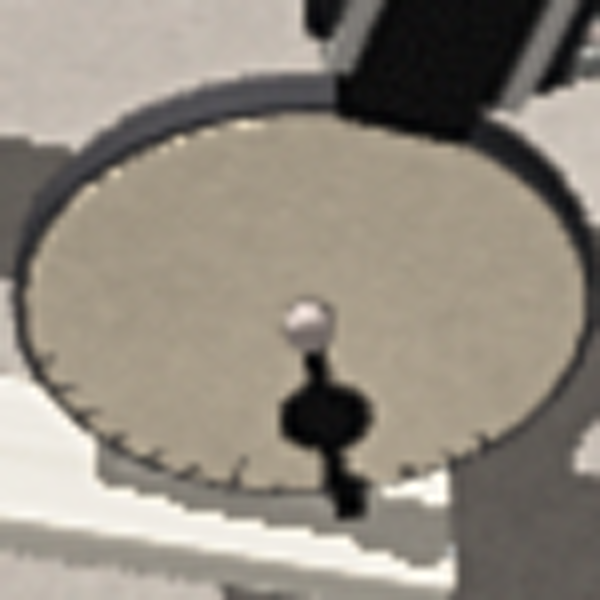

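Run:
```python
from h import *
import pickle
st,s=pickle.load(open("s2.pkl","rb"))
u0,v0=150,189
g=cv2.cvtColor(s["frame"],cv2.COLOR_BGR2GRAY).astype(int)
print("cols",[*range(181,202)])
for v in range(226,256): print(v,g[v,181:202])
Y=st["ee_pos"][1]-.005
def pl(u,v,off):
    o,d=ray(s,u,v);p=o+d*(Y-off-o[1])/d[1];return p[[0,2]]
# dark centroid per row -> plumb-plane x
for v in range(232,254):
    w=np.clip(85-g[v,183:200],0,None).astype(float)
    if w.sum()<20: continue
    u=(w*np.arange(183,200)).sum()/w.sum();print(v,round(u,2),w.sum(),[pl(u,v,off).round(4).tolist() for off in(0,.003)])
piv=st["ee_pos"]+R.from_rotvec(st["tool_rot"]).apply([0,0,.0719]);print(piv)
```

```text
cols [181, 182, 183, 184, 185, 186, 187, 188, 189, 190, 191, 192, 193, 194, 195, 196, 197, 198, 199, 200, 201]
226 [157 158 160 157 153 149 142 138 135 141 157 161 160 160 158 159 159 155
 155 157 157]
227 [156 154 156 153 148 149 209 211 180 109 125 157 160 159 160 159 160 158
 157 157 157]
228 [157 155 157 157 165 197 223 220 195 144 118 157 160 158 158 160 161 161
 161 160 159]
229 [161 158 156 152 151 194 175 154 144 130 119 160 157 157 157 158 158 159
 159 156 157]
230 [162 160 160 150 129 126 117 113 111 109 121 161 159 158 159 158 156 157
 156 156 156]
231 [158 158 158 157 145 112 109 109 107 107 132 163 161 163 162 159 158 162
 160 161 157]
232 [156 156 157 157 155 141 123 108 100  93 160 164 160 160 160 159 160 164
 163 159 160]
233 [157 157 156 160 163 161 144  47  29  69 168 169 161 160 159 158 161 164
 157 158 161]
234 [157 158 159 158 163 167 151  32   2  50 140 167 163 160 161 161 163 163
 157 158 160]
235 [159 161 157 157 160 166 160  73   8  36 114 169 168 163 162 161 161 161
 160 156 158]
236 [158 162 163 160 166 169 159  81  15  32  95 144 167 166 166 165 163 162
 1
[... 2205 characters left out ...]
, [0.4209, 0.4051]]
242 189.95 734.0 [[0.4199, 0.399], [0.4204, 0.4025]]
243 189.93 650.0 [[0.4196, 0.3963], [0.42, 0.3998]]
244 190.16 415.0 [[0.4197, 0.3935], [0.4201, 0.3971]]
245 190.85 165.0 [[0.4206, 0.3907], [0.421, 0.3942]]
246 191.29 134.0 [[0.421, 0.3878], [0.4214, 0.3914]]
247 191.39 127.0 [[0.4209, 0.3851], [0.4213, 0.3886]]
248 191.83 192.0 [[0.4213, 0.3822], [0.4218, 0.3858]]
249 192.61 339.0 [[0.4224, 0.3792], [0.4228, 0.3828]]
250 192.51 304.0 [[0.4219, 0.3764], [0.4223, 0.3801]]
251 193.13 257.0 [[0.4227, 0.3735], [0.4231, 0.3771]]
252 193.31 247.0 [[0.4227, 0.3706], [0.4231, 0.3743]]
253 192.94 131.0 [[0.4217, 0.3679], [0.4221, 0.3716]]
[ 0.41981644 -0.44602203  0.43598847]
```

The pointer hangs at x≈0.421 and the mark's centre is about 1.2–1.6 mm to its right, so the mark is about 0.02 beyond the 0.43 lean. I'll take 0.446, which is inside the given range. Next, upright again, turn, and carry it to the pipe.

Call:
jog_arm(series=[-2, 0, 0, 0.1, 0, 0, 1, -3, 0, 0, 0.13, 0, 0, 1, -3, 0, 0, 0.1, 0, 0, 1, -3, 0, 0, 0.1, 0, 0, 1, 0, 0, 0, 0, 0, -0.15, 1, 0, 0, 0, 0, 0, -0.17, 1, 0, 0, 0, 0, 0, -0.17, 1, 0, 0, 0, 0, 0, -0.17, 1, 0, 0, 0, 0, 0, -0.17, 1, 0, 0, 0, 0, 0, -0.17, 1, 0, 0, 0, 0, 0, -0.17, 1, 0, 0, 0, 0, 0, -0.17, 1])

```text
time_s: 11.35
ee_pos: [0.4493, -0.336, 0.5013]
tool_rot: [-3.121, 0.358, 0.004]
ft_force: [1.0, 0.6, -3.0]
width: 0.0275
grasp_force: 61.4
```

```bash
python3 -c "
from h import *
delta([.5052,.1355,.30],down(.33));print(get_state()['joint_pos'])"
```

```text
pos [ 0.4493 -0.336   0.5013] t 11.35 F [ 0.98  0.56 -2.99]
turn [-4.000e-04  2.300e-03 -5.583e-01] shift cm: old axes [ -5.17 -47.19  20.13] new axes [ 20.57 -42.79  20.13]
[-3.52951658e-01  2.24500928e-01  4.33648983e-01  5.03931755e-04
 -1.78215112e+00  1.69558786e+00]
```

Call:
jog_arm(series=[0, 0, 0, 0, 0, -0.14, 1, 0, 0, 0, 0, 0, -0.14, 1, 0, 0, 0, 0, 0, -0.14, 1, 0, 0, 0, 0, 0, -0.138, 1, 1.7, -3.6, 1.6, 0, 0, 0, 1, 1.7, -3.6, 1.6, 0, 0, 0, 1, 1.7, -3.6, 1.6, 0, 0, 0, 1, 1.7, -3.6, 1.6, 0, 0, 0, 1, 1.7, -3.6, 1.6, 0, 0, 0, 1, 1.7, -3.6, 1.6, 0, 0, 0, 1, 1.7, -3.6, 1.6, 0, 0, 0, 1, 1.7, -3.6, 1.6, 0, 0, 0, 1])

```text
time_s: 12.85
ee_pos: [0.4864, -0.0189, 0.373]
tool_rot: [3.1, 0.507, -0.002]
ft_force: [0.8, -0.3, -4.6]
width: 0.0277
grasp_force: 61.8
```

Call:
jog_arm(series=[1.7, -3.5, 1.8, 0, 0, 0, 1, 1.7, -3.5, 1.8, 0, 0, 0, 1, 1.7, -3.5, 1.8, 0, 0, 0, 1, 1.8, -3.5, 1.9, 0, 0, 0, 1, 0, 0, 0, 0, 0, 0, 1, 0, 0, 0, 0, 0, 0, 1])

```text
time_s: 13.6
ee_pos: [0.5078, 0.1344, 0.3006]
tool_rot: [3.099, 0.508, -0.001]
ft_force: [1.3, 0.1, -3.0]
width: 0.0272
grasp_force: 62.1
```

Run:
```python
from h import *
delta([.5052,.1355,.240],down(.33));print(get_state()['joint_pos'],get_state()['ft_force'])
ims=[]
for n,u,v in(("side",190,110),("top",160,150)):
    s=snapshot(n);ims.append(cv2.resize(s["frame"][v:v+100,u:u+100],(400,400),interpolation=cv2.INTER_CUBIC))
cv2.imwrite("pics/p1.png",np.hstack(ims))
```

```text
pos [0.5078 0.1344 0.3006] t 13.6 F [ 1.32  0.12 -3.02]
turn [ 0.0011  0.0009 -0.0052] shift cm: old axes [-0.21 -0.19  6.06] new axes [-0.22 -0.19  6.06]
[ 5.68372911e-01  1.70846940e-01 -1.15483670e-01  8.66412748e-04
 -1.28563503e+00  1.32698740e+00] [ 1.32428992  0.1174625  -3.01739356]
```

View pics/p1.png

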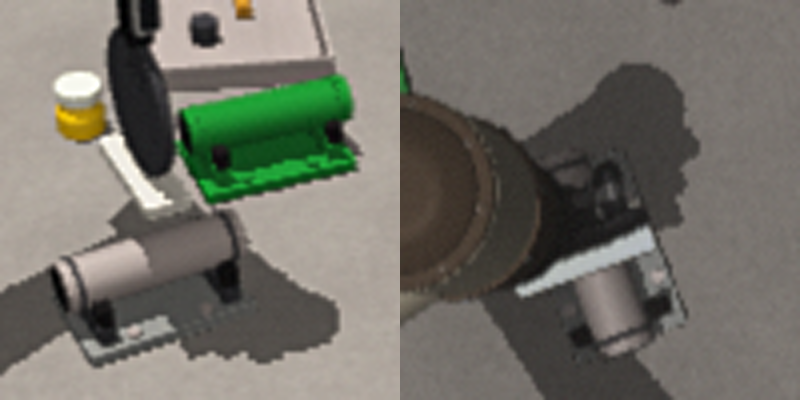

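The foot is level and square above the grey pipe, crossing near its middle. I'll go down to just above the crown with a small correction, then feel for contact.

Call:
jog_arm(series=[-0.21, -0.19, 1, 0, 0, -0.005, 1, 0, 0, 1.2, 0, 0, 0, 1, 0, 0, 1.2, 0, 0, 0, 1, 0, 0, 1.2, 0, 0, 0, 1, 0, 0, 0.8, 0, 0, 0, 1, 0, 0, 0.4, 0, 0, 0, 1, 0, 0, 0.2, 0, 0, 0, 1, 0, 0, 0, 0, 0, 0, 1, 0, 0, 0, 0, 0, 0, 1, 0, 0, 0, 0, 0, 0, 1])

```text
time_s: 14.95
ee_pos: [0.5056, 0.1361, 0.2406]
tool_rot: [-3.099, -0.515, -0.001]
ft_force: [-0.0, -0.6, -4.3]
width: 0.0275
grasp_force: 62.0
```

Run:
```python
from h import *
delta([.5052,.1355,.232],down(.33))
ims=[];F=[]
for n,u,v in(("side",190,130),("top",160,160)):
    s=snapshot(n);F.append(get_state()["ft_force"]);ims.append(cv2.resize(s["frame"][v:v+80,u:u+80],(400,400),interpolation=cv2.INTER_CUBIC))
print(np.round(F,2));cv2.imwrite("pics/p2.png",np.hstack(ims))
```

```text
pos [0.5056 0.1361 0.2406] t 14.95 F [-0.02 -0.56 -4.31]
turn [-0.0001 -0.0006 -0.0008] shift cm: old axes [-0.06  0.04  0.86] new axes [-0.06  0.04  0.86]
[[ 0.5   0.2  -4.17]
 [ 0.09 -0.38 -3.86]]
```

View pics/p2.png

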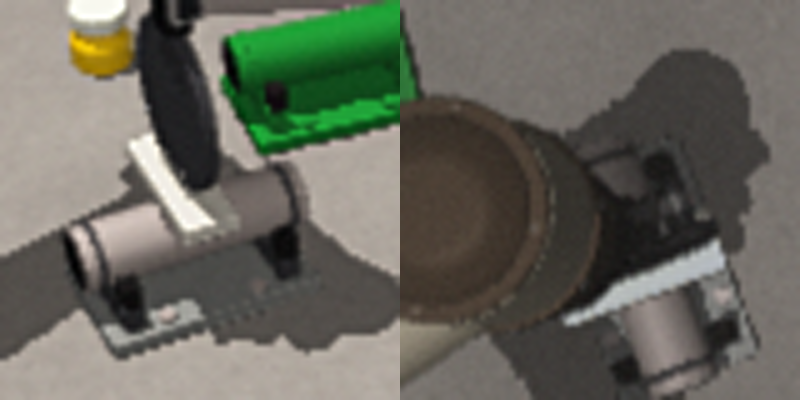

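The foot hangs a few mm above the crown at the pipe's middle. Now I'll lower it slowly into contact.

Call:
jog_arm(series=[-0.06, 0.04, 0.3, 0, 0, 0, 1, 0, 0, 0.2, 0, 0, 0, 1, 0, 0, 0.1, 0, 0, 0, 1, 0, 0, 0.1, 0, 0, 0, 1, 0, 0, 0.1, 0, 0, 0, 1, 0, 0, 0.1, 0, 0, 0, 1, 0, 0, 0.1, 0, 0, 0, 1, 0, 0, 0, 0, 0, 0, 1, 0, 0, 0, 0, 0, 0, 1])

```text
time_s: 16.18
ee_pos: [0.5052, 0.1355, 0.2305]
tool_rot: [-3.099, -0.515, -0.001]
ft_force: [0.3, 0.8, -1.0]
width: 0.0276
grasp_force: 62.1
```

Run:
```python
from h import *
delta([.5052,.1355,.229],down(.33))
F=[]
for k in range(6): snapshot("top");st=get_state();F.append(np.r_[st["ft_force"],st["moment"]])
print(np.mean(F,0).round(2),np.std(F,0).round(2))
```

```text
pos [0.5052 0.1355 0.2305] t 16.175 F [ 0.28  0.76 -0.96]
turn [-0.     -0.0004 -0.0008] shift cm: old axes [ 0.   -0.    0.15] new axes [ 0.   -0.    0.15]
[-0.23  0.01 -1.66  0.01  0.13  0.01] [0.41 0.41 0.37 0.05 0.03 0.05]
```

Contact is felt at z≈0.232, as expected, with about 2 N on the pipe. I'll press 1.5 mm more, then rock about the pipe axis in small steps (radius 0.176 m).

Call:
jog_arm(series=[0, 0, 0.1, 0, 0, 0, 1, 0, 0, 0.05, 0, 0, 0, 1, 0, 0, 0, 0, 0, 0, 1, 0, 0, 0, 0, 0, 0, 1, 0, 0, 0, 0, 0, 0, 1, 0, 0, 0, 0, 0, 0, 1])

```text
time_s: 17.23
ee_pos: [0.5051, 0.1355, 0.2289]
tool_rot: [-3.099, -0.515, -0.0]
ft_force: [-1.2, -0.3, -0.7]
width: 0.0278
grasp_force: 62.2
```

Call:
jog_arm(series=[0, -0.392, 0.004, -0.0223, 0, 0, 1, 0, -0.392, 0.004, -0.0223, 0, 0, 1, 0, -0.392, 0.004, -0.0223, 0, 0, 1, 0, -0.392, 0.004, -0.0223, 0, 0, 1, 0, -0.392, 0.004, -0.0223, 0, 0, 1, 0, -0.392, 0.004, -0.0223, 0, 0, 1, 0, -0.392, 0.004, -0.0223, 0, 0, 1, 0, -0.392, 0.004, -0.0223, 0, 0, 1, 0, -0.392, 0.004, -0.0223, 0, 0, 1, 0, -0.392, 0.004, -0.0223, 0, 0, 1, 0, 0, 0, 0, 0, 0, 1])

```text
time_s: 18.6
ee_pos: [0.4923, 0.1728, 0.2242]
tool_rot: [2.881, 0.48, 0.053]
ft_force: [0.0, -0.7, 0.1]
width: 0.0275
grasp_force: 62.5
```

```bash
cat >> h.py <<'E'
def plan(a,sink=.0028,r=.1758):
    Rt=down(.33)*R.from_rotvec([-a,0,0]);C=np.array([.5052,.1355,.056-sink]);delta(C-r*Rt.apply([0,0,1]),Rt)
    F=[]
    for k in range(6): snapshot("top");st=get_state();F.append(np.r_[st["ft_force"],st["moment"],st["width"]*1000])
    print(np.mean(F,0).round(2),np.std(F,0).round(2))
E
python3 -c "
from h import *
plan(.223)"
```

```text
pos [0.4923 0.1728 0.2242] t 18.6 F [ 0.04 -0.66  0.14]
turn [0.0003 0.0002 0.0003] shift cm: old axes [ 0.01  0.07 -0.03] new axes [ 0.01  0.07 -0.03]
[-0.34  0.25  0.09  0.54  0.25 -0.04 27.33] [0.37 0.58 0.43 0.15 0.08 0.03 0.15]
```

Call:
jog_arm(series=[0, -0.322, -0.026, -0.0223, 0, 0, 1, 0, -0.392, 0.004, -0.0223, 0, 0, 1, 0, -0.392, 0.004, -0.0223, 0, 0, 1, 0, -0.392, 0.004, -0.0223, 0, 0, 1, 0, -0.392, 0.004, -0.0223, 0, 0, 1, 0, -0.392, 0.004, -0.0223, 0, 0, 1, 0, -0.392, 0.004, -0.0223, 0, 0, 1, 0, -0.392, 0.004, -0.0223, 0, 0, 1, 0, -0.392, 0.004, -0.0223, 0, 0, 1, 0, -0.392, 0.004, -0.0223, 0, 0, 1, 0, 0, 0, 0, 0, 0, 1])

```text
time_s: 20.27
ee_pos: [0.4806, 0.2072, 0.2117]
tool_rot: [2.663, 0.444, 0.1]
ft_force: [0.6, -0.7, 0.8]
width: 0.0276
grasp_force: 62.6
```

Call:
jog_arm(series=[0, 0, 0, 0, 0, 0, 1, 0, 0, 0, 0, 0, 0, 1, 0, 0, 0, 0, 0, 0, 1, 0, 0, 0, 0, 0, 0, 1, 0, 0, 0, 0, 0, 0, 1, 0, 0, 0, 0, 0, 0, 1, 0, 0, 0, 0, 0, 0, 1, 0, 0, 0, 0, 0, 0, 1])

```text
time_s: 21.28
ee_pos: [0.4808, 0.2068, 0.2121]
tool_rot: [2.664, 0.443, 0.101]
ft_force: [-1.3, 1.2, 0.5]
width: 0.0275
grasp_force: 62.6
```

Run:
```python
from h import *
plan(.446)
st=get_state();Rc=R.from_rotvec(st["tool_rot"])
s=snapshot("side");u,v=190,115;w=80
f=cv2.resize(s["frame"][v:v+w,u:u+w],(600,600),interpolation=cv2.INTER_CUBIC)
def line(P,c):
    q=np.array([proj(s,st["ee_pos"]+Rc.apply(p)) for p in P]);cv2.polylines(f,[np.round((q-[u,v]+.5)*7.5-.5).astype(np.int32)],False,c,1)
# gauge model in tool axes: x->x, y->-y, z->.1519-z
G=lambda x,y,z:[x,-y,.1519-z]
for z in(0,.014): line([G(a,b,z) for a,b in((.02,.055),(.02,-.055),(-.02,-.055),(-.02,.055),(.02,.055))],(0,255,255))
line([G(-.005,.062*np.sin(t),.078+.062*np.cos(t)) for t in np.linspace(0,6.283,40)],(0,255,0))
cv2.imwrite("pics/f1.png",f)
```

```text
pos [0.4808 0.2068 0.2121] t 21.275 F [-1.28  1.24  0.48]
turn [-0.0003  0.     -0.0007] shift cm: old axes [-0.   -0.06  0.01] new axes [-0.   -0.06  0.01]
[-1.08  1.97  0.88  1.57  0.64 -0.07 27.4 ] [0.41 0.4  0.64 0.06 0.04 0.01 0.07]
```

View pics/f1.png

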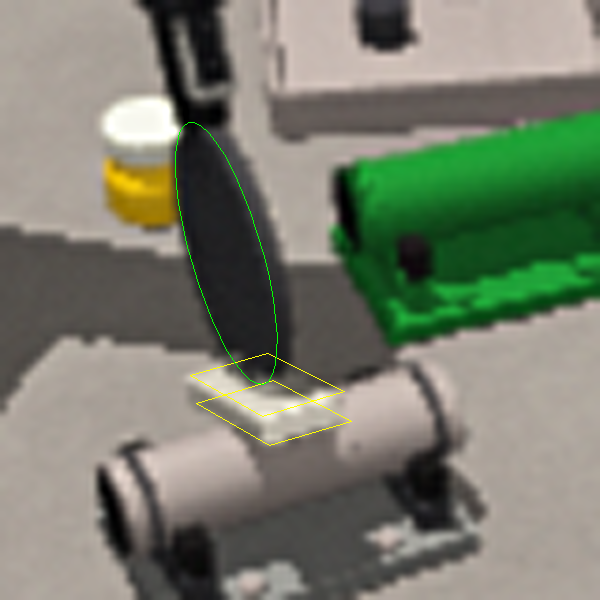

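The foot's middle sits on the pipe and the leaned model matches the picture to about 1 px. The lean is 0.446 and the push on the pipe is about 4–5 N along the foot normal. The gauge is gripped and still, so I'm handing in.

```bash
python3 -c "
from bench import *
print(abs(get_state()['qvel']).max());print(close_job())"
```

```text
0.00183066099299628
the job is handed in; nothing more can be done
None
```

The job is handed in at about 22 s: the gauge is gripped, still and lightly pressed (about 4–5 N) on the middle of the pipe, squarely across it and leaned 0.446 rad to the mark, though the dial face was out of camera view there, so that lean rests on my reading in free air (good to about 0.02 rad).

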